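Fit the click-stop filler cap on the steam boiler and tighten it to the click

ROBOT

A 6-joint arm with a two-finger parallel gripper is mounted at the origin on a cart in front of the work surface, level with it; the furniture and walls round the work are solid. World frame = base frame: x ahead of the robot, y to its left, z up, the work surface at z = 0. Lengths are in m, angles in rad, forces in N, time in s.
With the tool pointing down it reaches from about 0.4 to 0.825 m from the base axis. Payload 7 kg.
Tool frame: the origin (TCP) lies midway between the tips of the shut fingers; the grasp point (between the pads) lies 19 mm behind it; z points along the fingers, y is the line along which they close (so a half turn about z gives the same grasp; the last joint's range is limited). The gripper opens to 88 mm and grips with 3 to 60 N. Pads are 19 mm wide; open, the fingers measure 130 mm over their backs; the gripper's body (78 mm by 193 mm) begins 47 mm behind the grasp point.
Start: joints at [-0.939, 0.359, 0.012, 0, -1.224, -0.288], TCP at [0.227, -0.635, 0.227] pointing down, gripper open.
Joint ranges: [-3.07, 3.07], [-1.43, 2.12], [-1.02, 1.25], [-3.03, 1.67], [-3.05, -0], [-3.03, 3.03]. Speed limits (rad/s): [2.39, 2.39, 3.01, 3.14, 3.14, 3.14].

INTERFACE

Orientations are given as [roll, pitch, yaw] about the fixed x, y, z axes, in that order (R = Rz(yaw) Ry(pitch) Rx(roll)).
In Python, from station import arm, grab_frame, camera_params, spot_in gives the robot as it stands.
- The arm moves only by the shell command python3 -m jog 'ROWS' [FORCE]. ROWS is JSON, a list that holds one entry, the list of rows, each a list of 7 numbers: the shift along the tool's x, y, z in mm, then the turn, a rotation vector about the tool's x, y, z in rad, then the finger opening in mm, from 0 to 87.6. In form: [[[x, y, z, wx, wy, wz, fingers], ...]]. A call has 1 to 20 rows; each row is the pose to reach, as a shift and turn from the pose commanded when the call began, along the tool's axes at that moment; what a row does not reach only later rows make up. A row lasts 1/8 s, in which the tool goes at most 62.5 mm and 10.7 degrees, less where a joint would pass 70% of its speed; a pose out of reach is approached as far as the arm can. A call with a gripper value outside its range is refused whole. The fingers move at their own pace and stop on an object; FORCE is the grip in N (left out, the last holds). Time passes only in rows, so rows that repeat a pose let the fingers close. It gives the time, the measured TCP pose, the force, the opening and the grip force at its end, in the units of the state.
- arm.get_state(): the state, without advancing time (a new reading comes with each control period).
- grab_frame(name): name is "scene" or "top" or "wrist"; returns (picture, depth): 480x640x3 uint8, blue, green, red; 480x640 float32, m along the optical axis (not along the pixel's ray), 0 where there is no reading.
- camera_params(name): a dict with "mtx" (3x3 intrinsics, pixels), "k1" (the pictures are not rectified: a ray, as slopes to the right and down, at radius r is drawn at 1 + k1 r^2 times it, then the intrinsics apply), "R" (3x3) and "t" (3): a world point X has camera coordinates R X + t. Camera axes: x right, y down, z forward; pixel columns grow to the right and rows downward; lengths in m; the calibration is good to about 2 mm. A picture is of the moment at which its call begins: read the wrist's pose just before it. camera_params takes no time and is no camera call; for the wrist camera it gives the pose at the moment of the call.
- arm.job_done(): hands the job in; it is judged then, once.
Trained networks look in the newest picture that a camera, given by its name, has taken for a name from the list of things; names that differ only in an ending like _2 or _b are one class to them, and where a whole thing is asked for, a point or a joint stands for the part that bears it (a point fixed in the world has none). Each returns a list of dicts, best first, with "confidence" (0 to 1); they miss things now and then, are a little off and sometimes report something else, mostly with a low value. They report only what shows in the picture. A call takes as long as a camera call. They do not tell look-alikes from the thing itself.
- spot_in(query, camera): "uv" ([column, row] in pixels, amid what is visible of it).
The state is a dict: "t": time; "q": joint angles; "qd": joint speeds; "joint_efforts": joint torques, N m; "eef_pos": TCP position; "ee_rot": TCP orientation; "force": force on the tool from outside, world axes, zero at the start; "moment": the same for the moment, N m; "width": finger opening in m; "gripper_force": force on a finger pad.
Only numpy, scipy, OpenCV 4.12 (cv2) and the standard library are available. Lean on these libraries where they do the work, as an engineer would, in place of code of your own. Each camera call takes 0.05 s, during which the arm holds its last target. There are 200 camera calls.

TASK

The steam boiler's black filler cap has been left standing on the worktop. Put it upright into the filler neck on top of the boiler, with its slot over the blade inside and its flange fully down on the rim, pressing only gently, then turn it clockwise until you feel its ratchet click over and let go. Stop at the first click, for a second one strains it, and leave the other things on the counter where they are.

Things in the scene. Friction and masses are not known exactly. Their poses are not given: they have to be found in the camera images.
- boiler: Countertop steam boiler, fixed to the counter: a low steel box 170 mm deep (x), 150 mm wide (y), flat top at height 100 mm, black plinth, gauge and knob on its front (-x), a thin steam wand at its left (+y) side reaching 107 mm from the centre. A steel filler neck (tube) stands in the middle of the top. Origin: centre of its underside, z up.
- neck_rim (a point): Centre of the neck's open upper rim, 122 mm above the boiler's origin, z up. The neck is 51 mm across outside, its bore 39 mm; it stands 22 mm above the flat top. In the bore, 17.5 mm below the rim, lies the thread ring with the drive blade.
- blade (a point): Middle of the top edge of the brass blade in the neck, 8 mm below the rim; it runs along this point's x axis (33 mm long, 8 wide, 9.5 tall). It sits on the thread ring, which turns about the neck's axis: clockwise from above with about 0.06 N m drag for 0.2 to 1.3 rad (differs each time, shown nowhere), then a firm stop. It stays where it is left.
- cap: The filler cap, black plastic, about 0.3 kg, 62 mm tall, standing upright on its plug. Origin: centre of its underside, z up. From below: plug (0 to 16 mm, 36 mm across), round ribbed shell with flange (16 to 36 mm, 64 mm across), and the upright grip bar on top (36 to 62 mm; 52 mm long along the cap's x axis, 12 mm thick along y).
- cap_seat (a point): Point on the cap's axis in the underside of the flange, 16 mm above the cap's origin. It lies at point neck_rim when the cap is fully home. The plug's end is tapered; it has 1.5 mm play all round in the bore. While slot and blade are more than about 0.12 rad or 1.5 mm apart the cap stays some 8 mm too high; a light push (about 5 N) sinks it home when they match.
- cap_plug: Plug of the cap. Below 8 mm it is two lugs, one each side of a slot 11 mm wide (13.6 at the mouth) along its x axis, which must straddle the blade. Frame as the cap's before any click (slot parallel to grip bar). A ratchet joins it to the shell: the torque climbs to about 0.3 N m, drops away suddenly, and the shell snaps on to the next step, 36 degrees clockwise.
- cap_mark (a point): Point on the shell's edge, 30 mm out from the axis along the cap's y axis, 26 mm above the cap's origin. In the plug's frame it starts at x = 0, y = 30 mm; after one click it is at about x = 18 mm, y = 24 mm, after two clicks x = 29 mm, y = 9 mm. Half way to a click (18 degrees) is not enough: the shell springs back.
- timer: Bystander: round kitchen timer, 63 mm across, 58 mm tall, red base and a white dial with a bar; it has no plug and is not the cap. Origin: centre of its underside.
- spice_jar: Bystander: spice jar, 41 mm across, 105 mm tall. Origin: centre of its underside.
- salt_pot: Bystander: white salt pot, 42 mm across, 77 mm tall. Origin: centre of its underside.
- jar: Bystander: jar with a red screw lid, 65 mm across, 100 mm tall. Origin: centre of its underside.
Not all that is in view belongs to the job. There is more than one size of the cap; the job needs the smallest.

How it is judged:
By the outcome, as a careful person would: the job done as asked, in the order asked, and still so for the second after the job is handed in, with the robot touching nothing.
It also fails if it takes over 58 s, if anything falls off the work surface, if the arm or the gripper's body presses on something with over 40 N, if the wrist force passes 120 N, or if a joint passes its speed limit or range.

## Working session

There is one attempt and no reset: what is moved stays moved. The work goes in short steps, Python scripts to look and compute and a shell command to move; the robot and the scene stay as the last step left them, time stands still between calls to the robot, and variables do not carry over. Pictures are saved under pics/ and viewed, at most 10 in all, crops included, and the job is handed in when it is done.

```bash
ls; mkdir -p pics; cat > h.py <<'E'
import numpy as np, cv2
from station import arm, grab_frame, camera_params, spot_in
def ray(c,uv):
    K=np.array(c["mtx"]);k=c["k1"];d=np.array([(uv[0]-K[0,2])/K[0,0],(uv[1]-K[1,2])/K[1,1]]);s=d.copy()
    for _ in range(20): s=d/(1+k*(s@s))
    return np.array([s[0],s[1],1.])
def toworld(c,uv,z):
    return np.array(c["R"]).T@(ray(c,uv)*z-np.array(c["t"]))
def plane(c,uv,h):
    R=np.array(c["R"]);o=-R.T@np.array(c["t"]);d=R.T@ray(c,uv);return o+d*(h-o[2])/d[2]
E
python3 - <<'E'
from h import *
s=arm.get_state();print(s["t"],s["eef_pos"],s["ee_rot"],s["force"],s["width"])
for n in("scene","top"):
    im,d=grab_frame(n);c=camera_params(n);cv2.imwrite(f"pics/{n}0.png",im);np.save(f"pics/{n}d.npy",d)
    for q in("cap","boiler","neck_rim","timer"):
        for r in spot_in(q,n):
            u=r["uv"];z=d[int(u[1]),int(u[0])];print(n,q,np.round(u),round(r["confidence"],2),np.round(toworld(c,u,z),3))
E
```

```text
pics
0.0 [ 0.22733643 -0.63503758  0.22563979] [ 3.13994551e+00 -1.30815367e-04 -2.79788216e+00] [ 0.1758789  -0.282414    0.35793391] 0.08746171356066341
scene cap [282. 267.] 0.82 [0.459 0.019 0.058]
scene cap [306. 300.] 0.6 [ 0.457 -0.115  0.039]
scene boiler [248. 232.] 0.78 [0.434 0.171 0.094]
scene neck_rim [245. 236.] 0.71 [0.426 0.171 0.085]
scene timer [246. 232.] 0.47 [0.431 0.172 0.097]
top cap [327. 260.] 0.78 [0.471 0.027 0.087]
top cap [386. 260.] 0.72 [ 0.477 -0.105  0.037]
top cap [457. 293.] 0.64 [ 0.401 -0.255  0.072]
top boiler [231. 267.] 0.62 [0.454 0.229 0.104]
top boiler [385. 264.] 0.35 [ 0.466 -0.103  0.038]
top neck_rim [233. 272.] 0.61 [0.443 0.222 0.117]
top timer [406. 212.] 0.65 [ 0.583 -0.151  0.041]
```

View pics/top0.png

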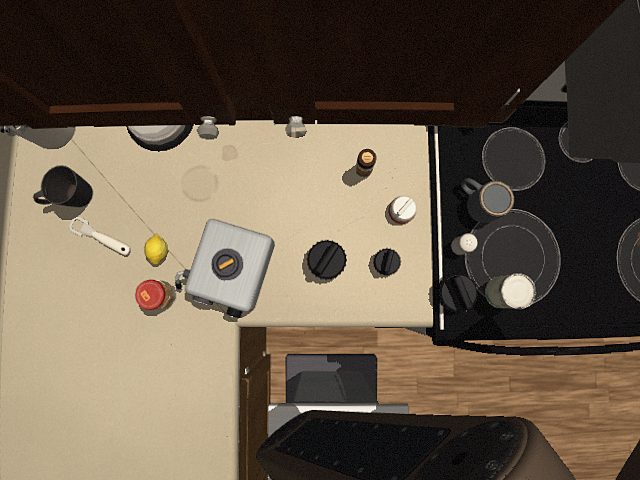

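View pics/scene0.png

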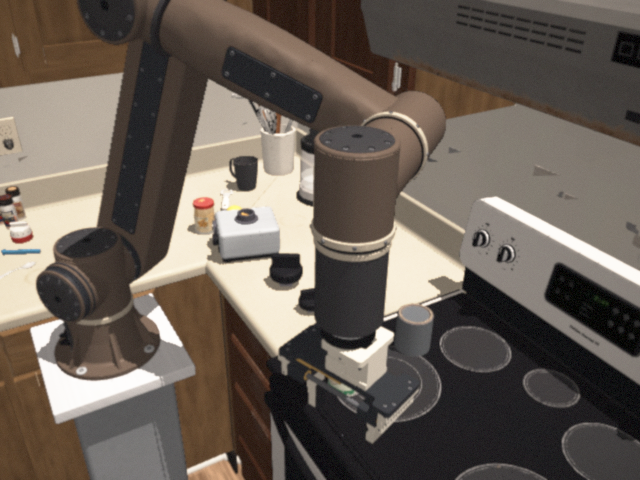

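Candidates for the cap in the top view are (327,260), about 90 mm; (386,262), about 62 mm; and (457,293) on the stove, about 85 mm. The one at (386,262) fits, being the smallest at about 64 mm across. I'll confirm it in an enlarged crop, next to the neck.

```bash
cat >> h.py <<'E'
from scipy.spatial.transform import Rotation as Ro
def delta(xyz,yaw):
    s=arm.get_state();R=Ro.from_euler("xyz",s["ee_rot"]);T=Ro.from_euler("xyz",[np.pi,0,yaw])
    return np.round(R.inv().apply(np.array(xyz)-s["eef_pos"])*1000,1),np.round((R.inv()*T).as_rotvec(),4)
E
python3 - <<'E'
from h import *
im=cv2.imread("pics/top0.png");d=np.load("pics/topd.npy")
f=lambda x,y,w,h:cv2.resize(im[y:y+h,x:x+w],None,fx=5,fy=5,interpolation=cv2.INTER_CUBIC)
a=f(300,225,110,75)
g=im[225:300,300:410]
b=cv2.resize(im[240:290,200:262],None,fx=5,fy=5,interpolation=cv2.INTER_CUBIC)
o=np.zeros((375+0,550,3),np.uint8);o[:]=a
b2=np.zeros((375,250,3),np.uint8);b=b[:, :250] if b.shape[1]>250 else b;b2[:b.shape[0],:b.shape[1]]=b
cv2.imwrite("pics/crop1.png",np.clip(np.hstack([o,b2]).astype(float)*1.8,0,255).astype(np.uint8))
# sizes: dark pixels above the counter -> world extents
c=camera_params("top");m=im.max(2)<70
for x0,x1,y0,y1 in((300,350,235,285),(365,410,240,285),(430,480,270,320)):
    P=np.array([toworld(c,(u,v),d[v,u]) for v in range(y0,y1) for u in range(x0,x1) if d[v,u]>0 and m[v,u]])
    P=P[P[:,2]>.02];P=P[P[:,2]<.12];r=cv2.minAreaRect(P[:,:2].astype(np.float32));T=P[P[:,2]>P[:,2].max()-.012]
    print(r,P[:,2].max().round(3),cv2.minAreaRect(T[:,:2].astype(np.float32)))
for n in("wrist",):
    c=camera_params(n);print(np.array(c["R"]).T@-np.array(c["t"]),np.array(c["R"]),np.array(c["mtx"])[0,0])
for yaw in(-2.798,-1.571):print(yaw,delta([.42,-.105,.25],yaw))
E
```

```text
((0.4761980175971985, 0.02842765301465988), (0.08609336614608765, 0.08634962141513824), 37.101661682128906) 0.095 ((0.47520315647125244, 0.028444847092032433), (0.01720881462097168, 0.07322864234447479), 57.60810852050781)
((0.4727274477481842, -0.10637772083282471), (0.05646572634577751, 0.058360494673252106), 0.02661830000579357) 0.067 ((0.4719887971878052, -0.10843571275472641), (0.012225237675011158, 0.051601484417915344), 76.18531036376953)
((0.40284889936447144, -0.26354914903640747), (0.08864427357912064, 0.08697604387998581), 87.46915435791016) 0.094 ((0.40292900800704956, -0.2628929316997528), (0.07427534461021423, 0.01897319220006466), 23.64520835876465)
[ 0.16361903 -0.65855137  0.38463488] [[-3.37368940e-01  9.41372447e-01  3.38348853e-04]
 [ 9.10775929e-01  3.26312832e-01  2.52996330e-01]
 [ 2.38053367e-01  8.56612637e-02 -9.67467179e-01]] 369.384011556155
-2.798 (array([-360. ,  434.5,  -23.5]), array([ 0.0001, -0.    ,  0.0002]))
-1.571 (array([-360. ,  434.5,  -23.5]), array([ 1.0000e-04,  1.0000e-04, -1.2268e+00]))
```

View pics/crop1.png

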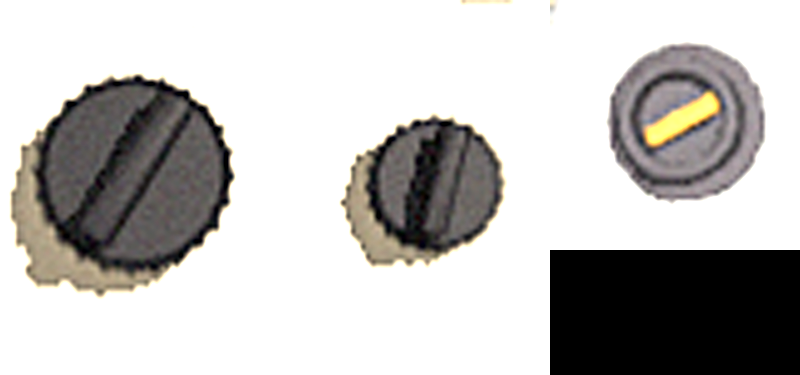

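The crop shows the middle knob as the smallest. Its bar measures 52 × 12 mm and points about -14° in world axes, so this is the cap. The neck is on the right with its brass blade at about -60°. Next I move above the cap.

```bash
python3 -m jog '[[[-50,50,3,0,0,-0.18,86],[-100,100,6,0,0,-0.36,86],[-150,150,9,0,0,-0.54,86],[-200,200,12,0,0,-0.72,86],[-250,250,15,0,0,-0.9,86],[-300,300,18,0,0,-1.08,86],[-350,350,20,0,0,-1.26,86],[-409,414,25,0,0,-1.44,86],[-409,414,25,0,0,-1.62,86],[-409,414,25,0,0,-1.8,86],[-409,414,25,0,0,-1.98,86],[-409,414,25,0,0,-2.16,86],[-409,414,25,0,0,-2.34,86],[-409,414,25,0,0,-2.55,86],[-409,414,25,0,0,-2.55,86],[-409,414,25,0,0,-2.55,86],[-409,414,25,0,0,-2.55,86],[-409,414,25,0,0,-2.55,86]]]' 40
cat >> h.py <<'E'
def rect(c,d,P0,zlo,zhi,r=.05):
    vv,uu=np.nonzero(d>0);K=np.array(c["mtx"])
    s=np.stack([(uu-K[0,2])/K[0,0],(vv-K[1,2])/K[1,1]],1);q=s.copy()
    for _ in range(10): q=s/(1+c["k1"]*(q**2).sum(1,keepdims=True))
    X=np.c_[q,np.ones(len(q))]*d[vv,uu][:,None];W=(X-np.array(c["t"]))@np.array(c["R"])
    m=(np.hypot(*(W[:,:2]-P0).T)<r)&(W[:,2]>zlo)&(W[:,2]<zhi);return W[m],np.c_[uu,vv][m]
E
python3 - <<'E'
from h import *
s=arm.get_state();print(s["t"],s["q"],s["eef_pos"],s["ee_rot"]);c=camera_params("wrist")
im,d=grab_frame("wrist");cv2.imwrite("pics/w1.png",im);print([ (np.round(r["uv"]),round(r["confidence"],2)) for r in spot_in("cap","wrist")])
W,_=rect(c,d,[.472,-.107],.02,.09)
print(np.percentile(W[:,2],[1,50,99]))
for a,b in((.02,.045),(.05,.09)):
    P=W[(W[:,2]>a)&(W[:,2]<b)];print(len(P),P[:,2].mean(),cv2.minAreaRect(P[:,:2].astype(np.float32)),cv2.minEnclosingCircle(P[:,:2].astype(np.float32)))
E
```

```text
t: 2.75
eef_pos: [0.473, -0.1079, 0.2016]
ee_rot: [-3.142, 0.0, -0.249]
force: [-0.7, -0.0, 0.1]
width: 0.0857
gripper_force: 0.0
2.75 [ 1.82198394e-01  6.21329325e-02 -4.31400682e-01 -2.18642376e-05
 -1.07726509e+00  1.13951680e+00] [ 0.47300338 -0.10787384  0.20156822] [-3.14157616e+00  1.02120807e-05 -2.49091489e-01]
[(array([174., 249.]), 0.96), (array([501., 246.]), 0.9), (array([324., 216.]), 0.76)]
[0.02479599 0.03603298 0.06286969]
2698 0.035171676654580375 ((0.4745972454547882, -0.10874168574810028), (0.06137043237686157, 0.06060602888464928), 76.04863739013672) ((0.47388291358947754, -0.10844692587852478), 0.031168561428785324)
877 0.06120848899571928 ((0.4739261865615845, -0.1080968901515007), (0.011628996580839157, 0.052390459924936295), 75.88184356689453) ((0.47368788719177246, -0.10911769419908524), 0.026315001770853996)
```

View pics/w1.png

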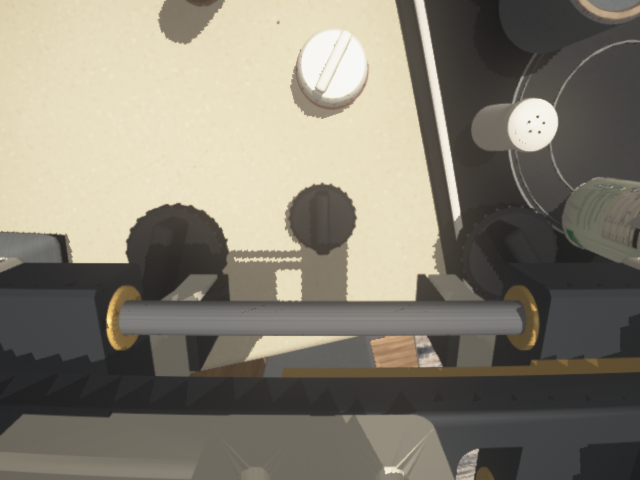

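The cap is at (324,216) in the wrist picture and the tool is square over it: centre (0.474, -0.1085), bar at -0.246 rad. Next I descend and grip.

```bash
python3 -m jog '[[[1,0,50,0,0,0.0,60],[1,0,100,0,0,0,50],[1,0,140,0,0,0,50],[1,0,155,0,0,0,50],[1,0,162,0,0,0,50],[1,0,162,0,0,0,50],[1,0,162,0,0,0,2],[1,0,162,0,0,0,2],[1,0,162,0,0,0,2],[1,0,162,0,0,0,2],[1,0,162,0,0,0,2]]]' 40
```

```text
t: 4.22
eef_pos: [0.4741, -0.1081, 0.0397]
ee_rot: [-3.142, -0.0, -0.248]
force: [-0.2, 0.1, 1.3]
width: 0.0117
gripper_force: 40.0
```

```bash
python3 -m jog '[[[0,0,-20,0,0,0,2],[0,0,-70,0,0,0,2],[0,0,-130,0,0,0,2],[-20,-50,-190,0,0,0.1,2],[-40,-95,-230,0,0,0.25,2],[-60,-145,-230,0,0,0.4,2],[-80,-195,-230,0,0,0.55,2],[-103,-245,-230,0,0,0.7,2],[-124,-295,-230,0,0,0.8,2],[-144,-340,-230,0,0,0.8,2],[-154,-367,-230,0,0,0.8,2],[-154,-367,-230,0,0,0.8,2],[-154,-367,-230,0,0,0.8,2]]]' 40
python3 - <<'E'
from h import *
s=arm.get_state();print(s["q"],s["eef_pos"],s["ee_rot"],s["force"],s["moment"],s["width"]);c=camera_params("wrist")
im,d=grab_frame("wrist");cv2.imwrite("pics/w2.png",im);np.savez("pics/w2.npz",d=d,R=c["R"],t=c["t"],mtx=c["mtx"],k1=c["k1"])
for q in("neck_rim","blade"):
  for r in spot_in(q,"wrist"): print(q,np.round(r["uv"]),round(r["confidence"],2),plane(c,r["uv"],.122 if q!="blade" else .114))
W,uv=rect(c,d,[.45,.225],.105,.13)
P=W[W[:,2]>.113]
print(len(P),np.median(P[:,2]),cv2.minEnclosingCircle(P[:,:2].astype(np.float32)))
hsv=cv2.cvtColor(im,cv2.COLOR_BGR2HSV)
sel=np.array([(hsv[v,u,1]>110)&(hsv[v,u,0]>12)&(hsv[v,u,0]<35)&(hsv[v,u,2]>90) for u,v in uv]);B=W[sel];b=uv[sel]
if len(B): print(len(B),np.median(B[:,2]),cv2.minAreaRect(np.array([plane(c,x,.114)[:2] for x in b]).astype(np.float32)))
E
```

```text
t: 5.85
eef_pos: [0.4143, 0.2849, 0.2689]
ee_rot: [3.14, -0.0, -1.048]
force: [0.4, 0.1, -2.8]
width: 0.0114
gripper_force: 40.0
[ 9.93569619e-01  4.61034749e-02 -2.89720657e-01 -3.45008444e-04
 -1.23659708e+00 -4.70240346e-01] [0.41425957 0.28488832 0.26887963] [ 3.13999652e+00 -4.45865809e-04 -1.04758013e+00] [ 0.41384436  0.10032724 -2.84478027] [-0.05334716  0.10949627  0.03001912] 0.011371888235379003
neck_rim [299. 124.] 0.66 [0.47074079 0.22352854 0.122     ]
blade [300. 145.] 0.67 [0.46258989 0.23742152 0.114     ]
1699 0.12135942075115834 ((0.4612736701965332, 0.23845627903938293), 0.02565392479300499)
360 0.11392573875857684 ((0.4613831043243408, 0.23832333087921143), (0.007358317729085684, 0.031483206897974014), 29.39335060119629)
```

View pics/w2.png

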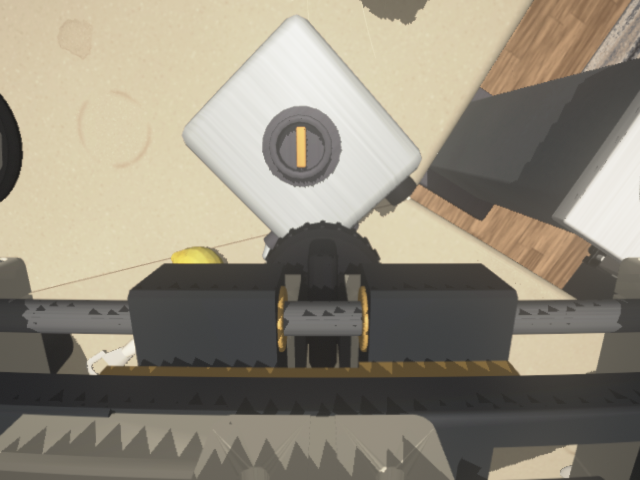

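The neck is at (301,146) with the brass blade upright in the picture. The centre is (0.4613, 0.2384) and the blade is at -1.058 rad. Next I move over it and down to just above the rim.

```bash
python3 -m jog '[[[40,-10,0,0,0,0.01,2],[64,-17.5,10,0,0,0.01,2],[64,-17.5,50,0,0,0.01,2],[64,-17.5,80,0,0,0.01,2],[64,-17.5,95,0,0,0.01,2],[64,-17.5,95,0,0,0.01,2],[64,-17.5,95,0,0,0.01,2]]]' 40
python3 - <<'E'
from h import *
s=arm.get_state();print(s["q"],s["force"],s["moment"],delta([.4614,.2384,.1457],-1.058))
E
```

```text
t: 6.88
eef_pos: [0.4626, 0.2393, 0.1759]
ee_rot: [-3.139, 0.0, -1.058]
force: [0.3, 1.0, -2.5]
width: 0.0117
gripper_force: 40.0
[ 8.54917004e-01  1.44811181e-01 -3.99973346e-01  5.83779313e-04
 -1.02395541e+00 -3.41967359e-01] [ 0.32847745  0.96112746 -2.5232121 ] [-0.03075556  0.10062782 -0.00891994] (array([ 0.2,  1.5, 30.2]), array([-0.0021,  0.0002,  0.0005]))
```

```bash
python3 -m jog '[[[0,1.4,0,0,0,0,2],[0,1.4,6,0,0,0,2],[0,1.4,11,0,0,0,2],[0,1.4,15,0,0,0,2],[0,1.4,18,0,0,0,2],[0,1.4,18,0,0,0,2]]]' 40
python3 - <<'E'
from h import *
s=arm.get_state();print(s["force"],s["moment"],delta([.4614,.2384,.1457],-1.058))
E
```

```text
t: 7.62
eef_pos: [0.4605, 0.238, 0.1562]
ee_rot: [3.141, -0.0, -1.058]
force: [-0.2, 0.0, -4.0]
width: 0.0115
gripper_force: 40.0
[-0.20717057  0.00423997 -4.03285494] [-0.03176679  0.11081465  0.01060081] (array([ 0.1, -1. , 10.5]), array([ 0.0006, -0.0002,  0.0002]))
```

```bash
python3 -m jog '[[[0,-0.6,1,0,0,0,2],[0,-0.6,2,0,0,0,2],[0,-0.6,3,0,0,0,2],[0,-0.6,4,0,0,0,2],[0,-0.6,5,0,0,0,2],[0,-0.6,5,0,0,0,2]]]' 40
python3 - <<'E'
from h import *
s=arm.get_state();print(s["force"],s["moment"],delta([.4614,.2384,.1457],-1.058))
E
```

```text
t: 8.38
eef_pos: [0.4611, 0.2383, 0.1515]
ee_rot: [3.141, -0.0, -1.058]
force: [-0.4, -0.1, -3.0]
width: 0.0114
gripper_force: 40.0
[-0.39497044 -0.05003571 -2.99436417] [0.04137124 0.11762394 0.01781672] (array([ 0.1, -0.3,  5.8]), array([ 0.0002, -0.    ,  0.0002]))
```

```bash
python3 -m jog '[[[0,0,1,0,0,0,2],[0,0,2,0,0,0,2],[0,0,3,0,0,0,2],[0,0,4,0,0,0,2],[0,0,4.8,0,0,0,2],[0,0,4.8,0,0,0,2]]]' 40
python3 - <<'E'
from h import *
s=arm.get_state();print(s["force"],s["moment"],delta([.4614,.2384,.1457],-1.058))
E
```

```text
t: 9.12
eef_pos: [0.4611, 0.2383, 0.1467]
ee_rot: [3.141, -0.0, -1.058]
force: [-0.6, 0.7, -2.7]
width: 0.0115
gripper_force: 40.0
[-0.61054666  0.65472653 -2.73990726] [0.00062153 0.13909525 0.01489846] (array([ 0.1, -0.3,  1. ]), array([ 0.0002, -0.    ,  0.0002]))
```

```bash
python3 -m jog '[[[0,0,0.5,0,0,0,2],[0,0,0.9,0,0,0,2],[0,0,0.9,0,0,0,2]]]' 40
python3 -m jog '[[[0,0,0.4,0,0,0,2],[0,0,0.4,0,0,0,2]]]' 40
```

```text
t: 9.5
eef_pos: [0.4611, 0.2383, 0.1458]
ee_rot: [3.142, -0.0, -1.058]
force: [-0.5, -0.2, -2.8]
width: 0.0116
gripper_force: 40.0
t: 9.75
eef_pos: [0.4612, 0.2384, 0.1458]
ee_rot: [-3.141, 0.0, -1.058]
force: [-2.6, -1.3, 0.9]
width: 0.0119
gripper_force: 40.0
```

Flange contact came at about 4 N with TCP z = 0.1458, so the cap is fully home. Now I turn it clockwise in small steps while reading the moment.

```bash
cat > m.py <<'E'
from station import arm
s=arm.get_state();print("->",round(s["t"],2),"F",s["force"].round(1) if hasattr(s["force"],"round") else s["force"],"M",[round(float(x),3) for x in s["moment"]],"tau6",round(float(s["joint_efforts"][5]),3),"yaw",round(float(s["ee_rot"][2]),3),"z",round(float(s["eef_pos"][2]),4),"q6",round(float(s["q"][5]),3))
E
python3 m.py
python3 -m jog '[[[0,0,0.2,0,0,0.05,2],[0,0,0.2,0,0,0.1,2]]]' 40 >/dev/null; python3 m.py
python3 -m jog '[[[0,0,0,0,0,0.05,2],[0,0,0,0,0,0.1,2]]]' 40 >/dev/null; python3 m.py
```

```text
-> 9.75 F [-2.6 -1.3  0.9] M [-0.138, 0.867, 0.019] tau6 0.004 yaw -1.058 z 0.1458 q6 -0.343
-> 10.0 F [-0.6  0.2  0.7] M [-0.084, 0.178, 0.039] tau6 0.634 yaw -1.159 z 0.1458 q6 -0.444
-> 10.25 F [-1.  -0.7  1.6] M [-0.304, 0.49, 0.151] tau6 0.517 yaw -1.259 z 0.1458 q6 -0.544
```

```bash
for i in 1; do python3 -m jog '[[[0,0,0,0,0,0.04,2],[0,0,0,0,0,0.08,2]]]' 40 >/dev/null; python3 m.py; done
python3 -m jog '[[[0,0,0,0,0,0.03,2],[0,0,0,0,0,0.06,2]]]' 40 >/dev/null; python3 m.py
```

```text
-> 10.5 F [-0.1 -0.2  1.8] M [-0.214, 0.537, 0.127] tau6 0.411 yaw -1.339 z 0.1458 q6 -0.624
-> 10.75 F [-1.1 -0.9  4.3] M [-0.344, 0.522, 0.176] tau6 0.252 yaw -1.399 z 0.1458 q6 -0.684
```

```bash
python3 -m jog '[[[0,0,0,0,0,0.03,2],[0,0,0,0,0,0.06,2]]]' 40 >/dev/null; python3 m.py
python3 -m jog '[[[0,0,0,0,0,0.03,2],[0,0,0,0,0,0.06,2]]]' 40 >/dev/null; python3 m.py
python3 -m jog '[[[0,0,0,0,0,0.03,2],[0,0,0,0,0,0.06,2]]]' 40 >/dev/null; python3 m.py
```

```text
-> 11.0 F [-0.7 -0.5  6. ] M [-0.466, 0.547, 0.139] tau6 0.234 yaw -1.459 z 0.1458 q6 -0.744
-> 11.25 F [-1.6 -1.7  4.8] M [-0.425, 0.513, 0.154] tau6 0.234 yaw -1.519 z 0.1458 q6 -0.804
-> 11.5 F [-1.1 -1.3  5.6] M [-0.415, 0.579, 0.213] tau6 0.234 yaw -1.579 z 0.1458 q6 -0.864
```

```bash
python3 -m jog '[[[0,0,-0.3,0,0,0.03,2],[0,0,-0.3,0,0,0.06,2]]]' 40 >/dev/null; python3 m.py
python3 -m jog '[[[0,0,0,0,0,0.03,2],[0,0,0,0,0,0.06,2]]]' 40 >/dev/null; python3 m.py
```

```text
-> 11.75 F [ 1.1 -0.4  4.2] M [-0.262, 0.094, 0.152] tau6 0.252 yaw -1.639 z 0.1458 q6 -0.924
-> 12.0 F [ 0.5 -0.6  4.5] M [-0.181, -0.111, 0.18] tau6 0.247 yaw -1.7 z 0.1458 q6 -0.985
```

```bash
python3 -m jog '[[[0,0,0,0,0,0.03,2],[0,0,0,0,0,0.06,2]]]' 40 >/dev/null; python3 m.py
python3 -m jog '[[[0,0,0,0,0,0.03,2],[0,0,0,0,0,0.06,2]]]' 40 >/dev/null; python3 m.py
python3 -m jog '[[[0,0,0,0,0,0.03,2],[0,0,0,0,0,0.06,2]]]' 40 >/dev/null; python3 m.py
python3 -m jog '[[[0,0,0,0,0,0.03,2],[0,0,0,0,0,0.06,2]]]' 40 >/dev/null; python3 m.py
```

```text
-> 12.25 F [ 0.9 -1.7  4.8] M [-0.059, -0.204, 0.11] tau6 0.241 yaw -1.76 z 0.1457 q6 -1.045
-> 12.5 F [ 0.9 -0.   4.7] M [-0.108, -0.265, 0.16] tau6 0.241 yaw -1.82 z 0.1458 q6 -1.105
-> 12.75 F [ 0.9 -0.9  4. ] M [-0.103, -0.208, 0.156] tau6 0.241 yaw -1.88 z 0.1457 q6 -1.165
-> 13.0 F [ 0.7 -0.3  5.1] M [-0.081, -0.222, 0.169] tau6 0.241 yaw -1.94 z 0.1458 q6 -1.225
```

```bash
python3 -m jog '[[[0,0,0,0,0,0.03,2],[0,0,0,0,0,0.06,2]]]' 40 >/dev/null; python3 m.py
python3 -m jog '[[[0,0,0,0,0,0.03,2],[0,0,0,0,0,0.06,2]]]' 40 >/dev/null; python3 m.py
python3 -m jog '[[[0,0,0,0,0,0.03,2],[0,0,0,0,0,0.06,2]]]' 40 >/dev/null; python3 m.py
python3 -m jog '[[[0,0,0,0,0,0.03,2],[0,0,0,0,0,0.06,2]]]' 40 >/dev/null; python3 m.py
```

```text
-> 13.25 F [ 1.1 -0.7  5.5] M [-0.059, -0.204, 0.129] tau6 0.241 yaw -2.0 z 0.1457 q6 -1.285
-> 13.5 F [0.4 0.6 4.3] M [-0.075, -0.252, 0.165] tau6 0.241 yaw -2.06 z 0.1458 q6 -1.345
-> 13.75 F [ 0.7 -0.5  4.7] M [-0.016, -0.2, 0.141] tau6 0.241 yaw -2.12 z 0.1457 q6 -1.405
-> 14.0 F [ 0.8 -0.4  4.8] M [-0.102, -0.254, 0.13] tau6 0.241 yaw -2.18 z 0.1458 q6 -1.465
```

```bash
python3 -m jog '[[[0,0,0,0,0,0.03,2],[0,0,0,0,0,0.06,2]]]' 40 >/dev/null; python3 m.py
python3 -m jog '[[[0,0,0,0,0,0.03,2],[0,0,0,0,0,0.06,2]]]' 40 >/dev/null; python3 m.py
python3 -m jog '[[[0,0,0,0,0,0.03,2],[0,0,0,0,0,0.06,2]]]' 40 >/dev/null; python3 m.py
python3 -m jog '[[[0,0,0,0,0,0.03,2],[0,0,0,0,0,0.06,2]]]' 40 >/dev/null; python3 m.py
```

```text
-> 14.25 F [-0.1 -0.3  4.4] M [-0.03, -0.265, 0.223] tau6 0.241 yaw -2.24 z 0.1457 q6 -1.525
-> 14.5 F [ 1.5 -0.8  4.9] M [-0.021, -0.253, 0.154] tau6 0.241 yaw -2.3 z 0.1457 q6 -1.585
-> 14.75 F [ 0.5 -0.5  5.6] M [-0.069, -0.231, 0.18] tau6 0.242 yaw -2.36 z 0.1458 q6 -1.645
-> 15.0 F [ 0.2 -1.1  5. ] M [-0.007, -0.284, 0.138] tau6 0.242 yaw -2.42 z 0.1458 q6 -1.704
```

```bash
python3 -m jog '[[[0,0,0,0,0,0.03,2],[0,0,0,0,0,0.06,2]]]' 40 >/dev/null; python3 m.py
python3 -m jog '[[[0,0,0,0,0,0.03,2],[0,0,0,0,0,0.06,2]]]' 40 >/dev/null; python3 m.py
python3 -m jog '[[[0,0,0,0,0,0.03,2],[0,0,0,0,0,0.06,2]]]' 40 >/dev/null; python3 m.py
```

```text
-> 15.25 F [ 1.  -1.6  5.6] M [-0.041, -0.254, 0.18] tau6 0.242 yaw -2.48 z 0.1458 q6 -1.765
-> 15.5 F [ 1.  -0.2  4.3] M [-0.061, -0.225, 0.181] tau6 0.212 yaw -2.54 z 0.1458 q6 -1.825
-> 15.75 F [1.  0.2 5.5] M [0.068, -0.149, 0.279] tau6 0.136 yaw -2.599 z 0.1458 q6 -1.884
```

The stop was reached at about yaw -2.52 and the ratchet torque is rising.

```bash
python3 -m jog '[[[0,0,0,0,0,0.03,2],[0,0,0,0,0,0.06,2]]]' 40 >/dev/null; python3 m.py
python3 -m jog '[[[0,0,0,0,0,0.03,2],[0,0,0,0,0,0.06,2]]]' 40 >/dev/null; python3 m.py
python3 -m jog '[[[0,0,0,0,0,0.03,2],[0,0,0,0,0,0.06,2]]]' 40 >/dev/null; python3 m.py
```

```text
-> 16.0 F [1.  0.2 4.9] M [0.017, -0.199, 0.329] tau6 0.063 yaw -2.659 z 0.1458 q6 -1.944
-> 16.25 F [ 0.7 -0.2  5.5] M [0.093, -0.181, 0.382] tau6 0.001 yaw -2.719 z 0.1458 q6 -2.004
-> 16.5 F [0.6 0.9 5.1] M [0.099, -0.135, 0.425] tau6 -0.035 yaw -2.779 z 0.1458 q6 -2.064
```

```bash
python3 -m jog '[[[0,0,0,0,0,0.03,2],[0,0,0,0,0,0.06,2]]]' 40 >/dev/null; python3 m.py
```

```text
-> 16.75 F [ 0.4 -0.   5.6] M [0.058, -0.145, 0.062] tau6 0.333 yaw -2.839 z 0.1458 q6 -2.124
```

The torque dropped suddenly (0.43 → 0.06), so that was the first click. I follow the shell gently toward its new rest point, staying well short of a second click.

```bash
python3 -m jog '[[[0,0,0,0,0,0.03,2],[0,0,0,0,0,0.06,2]]]' 40 >/dev/null; python3 m.py
python3 -m jog '[[[0,0,0,0,0,0.03,2],[0,0,0,0,0,0.06,2]]]' 40 >/dev/null; python3 m.py
```

```text
-> 17.0 F [1.2 0.5 5.4] M [0.035, -0.042, 0.104] tau6 0.298 yaw -2.9 z 0.1457 q6 -2.185
-> 17.25 F [ 0.7 -1.1  4.9] M [0.034, -0.017, 0.089] tau6 0.296 yaw -2.96 z 0.1458 q6 -2.245
```

```bash
python3 -m jog '[[[0,0,0,0,0,0.03,2],[0,0,0,0,0,0.06,2]]]' 40 >/dev/null; python3 m.py
python3 -m jog '[[[0,0,0,0,0,0.03,2],[0,0,0,0,0,0.06,2]]]' 40 >/dev/null; python3 m.py
```

```text
-> 17.5 F [-0.8 -0.3  5.9] M [0.031, -0.035, 0.104] tau6 0.296 yaw -3.02 z 0.1458 q6 -2.305
-> 17.75 F [ 0.2 -0.7  4.9] M [0.019, -0.066, 0.083] tau6 0.295 yaw -3.08 z 0.1458 q6 -2.365
```

The torque is steady and low, so the shell is at its new step. I release and lift.

```bash
python3 -m jog '[[[0,0,-0.4,0,0,0,2],[0,0,-0.4,0,0,0,40],[0,0,-0.4,0,0,0,40],[0,0,-0.4,0,0,0,40],[0,0,-0.4,0,0,0,40],[0,0,-20,0,0,0,40],[0,0,-60,0,0,0,40],[0,0,-110,0,0,0,40],[-40,0,-130,0,0,0,40],[-60,0,-130,0,0,0,40],[-60,0,-130,0,0,0,40]]]' 40
python3 - <<'E'
from h import *
c=camera_params("wrist");im,d=grab_frame("wrist");cv2.imwrite("pics/w3.png",im)
W,_=rect(c,d,[.4613,.2384],.11,.2)
for a,b in((.125,.15),(.158,.18)):
    P=W[(W[:,2]>a)&(W[:,2]<b)]
    if len(P): print(len(P),np.median(P[:,2]),cv2.minAreaRect(P[:,:2].astype(np.float32)),cv2.minEnclosingCircle(P[:,:2].astype(np.float32)))
E
```

```text
t: 19.12
eef_pos: [0.5217, 0.2421, 0.2749]
ee_rot: [-3.141, -0.001, -3.079]
force: [-0.7, -0.0, -0.0]
width: 0.0401
gripper_force: 0.0
3549 0.14178509145031273 ((0.46093523502349854, 0.23818621039390564), (0.06089842692017555, 0.061248328536748886), 9.646345138549805) ((0.4614527225494385, 0.2386159896850586), 0.0312355849891901)
1236 0.16760319540446922 ((0.46117356419563293, 0.23850245773792267), (0.0508478581905365, 0.011577047407627106), 3.8754029273986816) ((0.46119797229766846, 0.2378406673669815), 0.025718919932842255)
```

View pics/w3.png

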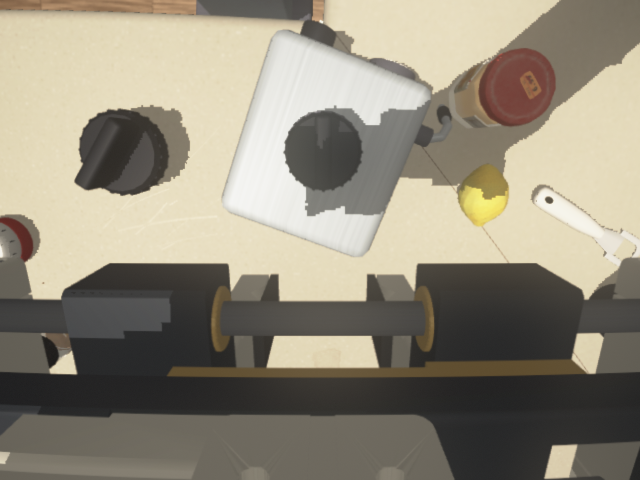

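The cap at (323,150) is seated: the shell top is at 0.142 m and the bar top at 0.168 m, both as expected when fully home. It is upright, and the bar is where I let it go. I'm handing in.

```bash
python3 -c "
from station import arm
print(arm.job_done())"
```

```text
the job is handed in; nothing more can be done
None
```

The smallest cap is seated fully down in the filler neck with its slot over the blade, was turned clockwise to the first ratchet click (seen as the torque dropping suddenly), then released, and I handed the job in at about 19 s.

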